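Two creamers, then hold the pastry over the tray with tongs

TASK

Make up the coffee order: first stand exactly two of the three creamer pots on the steel tray, leaving the third where it is. Then pick up the tongs, close them on the dark brown cannelé and lift it, without touching it with the gripper, and finish while still holding it in the tongs over the tray, at least 10 cm up. Leave the lemon cake, milk jug and cup alone.

Things in the scene. Friction and masses are not known exactly. Their poses are not given: they have to be found in the camera images.
- tray_mid (a point): Centre of the inner floor of the fixed steel serving tray, 4 mm above the table. The tray is a rectangle 170 mm along its x by 230 mm along its y, with a 4 mm thick rim whose top is 12 mm above the table.
- pot0_mid (a point): A white creamer pot, a slightly tapered plastic cup with a blue lid: 35 mm wide at the foot, 40 mm at the lid, 28 mm high, about 25 g, standing upright on the table. The point is its centre, 14 mm above its underside.
- pot1_mid (a point): A second creamer pot, the same. A white creamer pot, a slightly tapered plastic cup with a blue lid: 35 mm wide at the foot, 40 mm at the lid, 28 mm high, about 25 g, standing upright on the table. The point is its centre, 14 mm above its underside.
- pot2_mid (a point): A third creamer pot, the same. A white creamer pot, a slightly tapered plastic cup with a blue lid: 35 mm wide at the foot, 40 mm at the lid, 28 mm high, about 25 g, standing upright on the table. The point is its centre, 14 mm above its underside.
- tongs_grip (a point): Where to grip the tongs: midway between the two red bands, 15 mm above the underside, near the balance point. x runs along the tongs from hinge (95 mm behind) to tips, y across (the way the arms close), z up. The bands reach 40 mm behind and ahead of this point; over their outer faces they are 54 mm apart here at rest, and parallel when squeezed to 40 mm.
- tongs_tip (a point): Midway between the two flat tip paddles, 105 mm ahead of tongs_grip along the tongs' x, 15 mm above the underside. Each paddle is about 44 mm long and 30 mm high. Clear gap between them: 74 mm at rest, 63 mm with the red bands squeezed to about 49 mm over their outer faces, 44 mm with the bands at 40 mm.
- cannele_mid (a point): The cannelé: a dark brown fluted upright cylinder of cake, rigid, 44 mm in diameter and 44 mm high, about 50 g, standing on the pale marble board, whose top is 12 mm above the table. The point is its centre, 22 mm above its underside. The lemon cake stands on the same board 120 mm away.
- lemon_mid (a point): Lemon cake, a bystander: yellow with white icing, 50 mm wide, 43 mm high, on the same board. The point is its centre.
- jug: Steel milk jug, a bystander: 72 mm wide, 80 mm high, its handle reaching 60 mm from the axis at its +y. Origin at the centre of its underside.
- cup: White coffee cup with a handle, a bystander: 64 mm wide, 58 mm high. Origin at the centre of its underside.
- board: Fixed pale marble board, 100 mm along its x by 240 mm along its y, 12 mm thick. Origin at the centre of its underside.
- pot0: Creamer pot number 0 itself; origin at the centre of its underside.
- pot1: Creamer pot number 1 itself; origin at the centre of its underside.
- pot2: Creamer pot number 2 itself; origin at the centre of its underside.
- tongs: Steel tongs with red handle bands, 225 mm long, 100 g, lying so that both arms are strips 30 mm high, 4 mm thick, standing on edge, hinge axis vertical. Origin 15 mm below tongs_grip, same axes. A spring opens them: squeezing at tongs_grip takes 10 N at first, 14 N at 40 mm, so a gripper holding them partly squeezed carries them open.
- cannele: The cannelé itself; origin at the centre of its underside.
Not all that is in view belongs to the job. Leave any green or turquoise look-alike of the pot0 alone.

How it is judged:
On the way, in this order (a step that is already met when the one before it is completed fails the run):
1. exactly two creamer pots stand on the tray, let go; the third is where it was (((x of pot0_mid in the frame of tray_mid between -0.083 and 0.083 m and y of pot0_mid in the frame of tray_mid between -0.113 and 0.113 m and z of each of pot0_mid, pot1_mid in the frame of tray_mid below 0.022 m and angle between each of pot0_mid, pot1_mid's own z axis and vertical below 0.25 rad and contact force between each of pot0, pot1 and the fingers below 0.2 N and x of pot1_mid in the frame of tray_mid between -0.083 and 0.083 m and y of pot1_mid in the frame of tray_mid between -0.113 and 0.113 m and distance of pot2_mid from where it was at the start of the episode below 0.03 m) or (x of pot0_mid in the frame of tray_mid between -0.083 and 0.083 m and y of pot0_mid in the frame of tray_mid between -0.113 and 0.113 m and z of each of pot0_mid, pot2_mid in the frame of tray_mid below 0.022 m and angle between each of pot0_mid, pot2_mid's own z axis and vertical below 0.25 rad and contact force between each of pot0, pot2 and the fingers below 0.2 N and x of pot2_mid in the frame of tray_mid between -0.083 and 0.083 m and y of pot2_mid in the frame of tray_mid between -0.113 and 0.113 m and distance of pot1_mid from where it was at the start of the episode below 0.03 m) or (x of pot1_mid in the frame of tray_mid between -0.083 and 0.083 m and y of pot1_mid in the frame of tray_mid between -0.113 and 0.113 m and z of each of pot1_mid, pot2_mid in the frame of tray_mid below 0.022 m and angle between each of pot1_mid, pot2_mid's own z axis and vertical below 0.25 rad and contact force between each of pot1, pot2 and the fingers below 0.2 N and x of pot2_mid in the frame of tray_mid between -0.083 and 0.083 m and y of pot2_mid in the frame of tray_mid between -0.113 and 0.113 m and distance of pot0_mid from where it was at the start of the episode below 0.03 m))), for 0.2 s.
2. the tongs are held by the gripper, lifted off the table (contact force between tongs and the fingers above 1 N and height (world z) of tongs_grip above 0.06 m), for 0.2 s.
At the end, for the whole second after the job is handed in: Two pots stand let go on the tray (tilt under 0.25), the third within 30 mm of its start; the gripper holds the tongs over 60 mm up; the tongs grip the cannelé between their tips (centre within 35 mm), untouched by the robot, centre over the tray, 90 mm above its floor, slower than 0.05 m/s (all of step 2 and ((x of pot0_mid in the frame of tray_mid between -0.083 and 0.083 m and y of pot0_mid in the frame of tray_mid between -0.113 and 0.113 m and z of each of pot0_mid, pot1_mid in the frame of tray_mid below 0.022 m and angle between each of pot0_mid, pot1_mid's own z axis and vertical below 0.25 rad and contact force between each of pot0, pot1 and the fingers below 0.2 N and x of pot1_mid in the frame of tray_mid between -0.083 and 0.083 m and y of pot1_mid in the frame of tray_mid between -0.113 and 0.113 m and distance of pot2_mid from where it was at the start of the episode below 0.03 m) or (x of pot0_mid in the frame of tray_mid between -0.083 and 0.083 m and y of pot0_mid in the frame of tray_mid between -0.113 and 0.113 m and z of each of pot0_mid, pot2_mid in the frame of tray_mid below 0.022 m and angle between each of pot0_mid, pot2_mid's own z axis and vertical below 0.25 rad and contact force between each of pot0, pot2 and the fingers below 0.2 N and x of pot2_mid in the frame of tray_mid between -0.083 and 0.083 m and y of pot2_mid in the frame of tray_mid between -0.113 and 0.113 m and distance of pot1_mid from where it was at the start of the episode below 0.03 m) or (x of pot1_mid in the frame of tray_mid between -0.083 and 0.083 m and y of pot1_mid in the frame of tray_mid between -0.113 and 0.113 m and z of each of pot1_mid, pot2_mid in the frame of tray_mid below 0.022 m and angle between each of pot1_mid, pot2_mid's own z axis and vertical below 0.25 rad and contact force between each of pot1, pot2 and the fingers below 0.2 N and x of pot2_mid in the frame of tray_mid between -0.083 and 0.083 m and y of pot2_mid in the frame of tray_mid between -0.113 and 0.113 m and distance of pot0_mid from where it was at the start of the episode below 0.03 m)) and contact force between cannele and tongs above 1.5 N and distance between cannele_mid and tongs_tip below 0.035 m and contact force between cannele and the fingers below 0.1 N and contact force between cannele and the arm below 0.1 N and z of cannele_mid in the frame of tray_mid above 0.09 m and linear speed of cannele below 0.05 m/s and x of cannele_mid in the frame of tray_mid between -0.085 and 0.085 m and y of cannele_mid in the frame of tray_mid between -0.115 and 0.115 m); the arm keeps its last pose, push and grip.
It fails at once if the gripper or arm touches the cannelé (contact force between cannele and the fingers above 0.3 N or contact force between cannele and the arm above 0.3 N).
It fails at once if the lemon cake, the jug or the cup is pushed more than 25 mm (distance of any of lemon_mid, jug, cup from where it was at the start of the episode above 0.025 m).
It also fails if it takes over 64 s, if anything falls off the work surface, if the arm or the gripper's body presses on something with over 40 N, if the wrist force passes 120 N, or if a joint passes its speed limit or range.

ROBOT

A 6-joint arm with a two-finger parallel gripper is mounted at the origin on the work surface. World frame = base frame: x ahead of the robot, y to its left, z up, the work surface at z = 0. Lengths are in m, angles in rad, forces in N, time in s.
With the tool pointing down it reaches from about 0.375 to 0.975 m from the base axis. Payload 3.8 kg.
Tool frame: the origin (TCP) lies midway between the tips of the shut fingers; the grasp point (between the pads) lies 19 mm behind it; z points along the fingers, y is the line along which they close (so a half turn about z gives the same grasp; the last joint's range is limited). The gripper opens to 88 mm and grips with 3 to 60 N. Pads are 18 mm wide; open, the fingers measure 123 mm over their backs; the gripper's body (75 mm by 187 mm) begins 45 mm behind the grasp point.
Start: joints at [-1.244, 0.264, 1.604, -0, 1.274, -0.037], TCP at [0.24, -0.631, 0.239] pointing down, gripper open.
Joint ranges: [-2.63, 2.63], [-0.94, 2.18], [0.31, 2.57], [-1.31, 4.45], [0, 2.66], [-2.55, 2.55]. Speed limits (rad/s): [2.57, 2.57, 3.14, 3.14, 3.14, 3.14].

INTERFACE

Orientations are given as a rotation vector (axis times angle).
In Python, from cell import manip, inverse_kinematics, cams, order gives the robot as it stands. Calls block until the motion is done:
- manip.move_pose(position, orientation): joint-space move of the TCP to a pose.
- manip.move_linear(position, rate=0.15, rot=None): straight line of the TCP; rot=None keeps the orientation; rate is the mean speed in m/s.
- manip.set_joints(angles): joint-space move.
- manip.set_gripper(opening, force=None): finger opening in m; force is the grip in N (None keeps the last); returns when the fingers have stopped.
- manip.dwell(seconds).
- inverse_kinematics(position, orientation): joint angles nearest the present ones, or None.
- manip.state(): the state.
- cams.capture(name): name is "scene" or "side" or "wrist"; returns a dict with "image" (480x640x3 uint8, blue, green, red), "z_map" (480x640 float32, m along the optical axis (not along the pixel's ray), 0 where there is no reading), "intrinsics" (3x3 intrinsics, pixels), "k1" (the pictures are not rectified: a ray, as slopes to the right and down, at radius r is drawn at 1 + k1 r^2 times it, then the intrinsics apply), "position" and "orientation" of the camera in the world; the wrist camera has in their place "T_tool_cam" (4x4, takes a point from camera to tool coordinates, whose origin is the TCP and whose axes are the flange's). Camera axes: x right, y down, z forward; pixel columns grow to the right and rows downward; lengths in m; the calibration is good to about 2 mm. A picture is of the moment at which its call begins: read the wrist's pose just before it.
A pose or a line that the arm cannot do raises manip.IKError and nothing moves.
- order.close_job(): hands the job in; it is judged then, once.
The state is a dict: "clock": time; "joint_pos": joint angles; "joint_velocities": joint speeds; "tau": joint torques, N m; "tool_pos": TCP position; "tcp_rot": TCP orientation; "contact_force": force on the tool from outside, world axes, zero at the start; "moment": the same for the moment, N m; "gripper_width": finger opening in m; "grasp_force": force on a finger pad.
Only numpy, scipy, OpenCV 4.12 (cv2) and the standard library are available. Lean on these libraries where they do the work, as an engineer would, in place of code of your own. Each camera call takes 0.05 s, during which the arm holds its last target. There are 200 camera calls.

## Working session

There is one attempt and no reset: what is moved stays moved. The work goes in short steps, each a Python script; the robot and the scene stay as the last script left them, time stands still between calls to the robot, and variables do not carry over. Pictures are saved under pics/ and viewed, at most 10 in all, crops included, and the job is handed in when it is done.

```bash
ls; mkdir -p pics
cat > h.py <<'E'
import numpy as np, cv2
from scipy.spatial.transform import Rotation as R
from cell import manip, inverse_kinematics, cams, order
def cap(n):
    s=manip.state(); c=cams.capture(n)
    if n=="wrist":
        T=np.eye(4);T[:3,:3]=R.from_rotvec(s["tcp_rot"]).as_matrix();T[:3,3]=s["tool_pos"]
        c["T"]=T@np.array(c["T_tool_cam"])
    else:
        T=np.eye(4);o=np.array(c["orientation"],float)
        T[:3,:3]=o if o.shape==(3,3) else R.from_rotvec(o).as_matrix()
        T[:3,3]=c["position"];c["T"]=T
    return c
def slopes(c,uv):
    K=np.array(c["intrinsics"]);uv=np.atleast_2d(np.asarray(uv,float))
    d=np.array([c["k1"],0,0,0,0],float)
    return cv2.undistortPoints(uv[:,None],K,d)[:,0]
def plane(c,uv,z):
    s=slopes(c,uv);d=np.c_[s,np.ones(len(s))]@c["T"][:3,:3].T;o=c["T"][:3,3]
    return o+d*((z-o[2])/d[:,2])[:,None]
def cloud(c):
    v,u=np.mgrid[:480,:640];s=slopes(c,np.c_[u.ravel(),v.ravel()].astype(float))
    z=c["z_map"].ravel();P=np.c_[s*z[:,None],z]@c["T"][:3,:3].T+c["T"][:3,3]
    P[z==0]=np.nan
    return P.reshape(480,640,3)
E
python3 - <<'E'
from h import *
for n in("scene","side","wrist"):
    c=cap(n);cv2.imwrite(f"pics/{n}0.png",c["image"]);print(n,c["T"].round(3).tolist(),c["k1"],np.array(c["intrinsics"]).tolist())
    np.savez(f"{n}0.npz",**{k:np.array(v) for k,v in c.items()})
print(manip.state())
E
```

```text
pics
scene [[0.325, 0.568, -0.756, 1.231], [0.946, -0.2, 0.256, -0.239], [-0.006, -0.798, -0.602, 0.621], [0.0, 0.0, 0.0, 1.0]] -0.011939658872973855 [[447.4239217092813, 0.0, 320.8438683976909], [0.0, 447.4239217092813, 237.99571549437232], [0.0, 0.0, 1.0]]
side [[0.807, -0.437, 0.398, -0.073], [-0.591, -0.598, 0.542, -0.771], [0.001, -0.672, -0.741, 1.139], [0.0, 0.0, 0.0, 1.0]] 0.012952319168720623 [[553.7952759510165, 0.0, 322.0217815132844], [0.0, 553.7952759510165, 240.83090269813195], [0.0, 0.0, 1.0]]
wrist [[0.355, -0.903, -0.243, 0.302], [-0.935, -0.343, -0.09, -0.607], [-0.002, 0.26, -0.966, 0.383], [0.0, 0.0, 0.0, 1.0]] -0.06335093731067962 [[373.6224302744923, 0.0, 318.0212599748514], [0.0, 373.6224302744923, 240.01632226789127], [0.0, 0.0, 1.0]]
{'clock': 0.15, 'joint_pos': array([-1.24392179e+00,  2.64576992e-01,  1.60503557e+00,  3.17027319e-06,
        1.27369673e+00, -3.68852566e-02]), 'joint_velocities': array([-0.00091464, -0.00154166, -0.00341411,  0.00073703, -0.00193856,
        0.00119571]), 'tau': array([-8.44690078e-06, -5.02846169e+01, -3.57469225e+01,  7.28068454e-02,
        2.49589607e-02, -9.14354860e-05]), 'tool_pos': array([ 0.23999404, -0.63031808,  0.23768947]), 'tcp_rot': array([-3.08810253e+00, -5.67938689e-01,  3.84690343e-04]), 'contact_force': array([-0.78154729, -0.21379634, -0.04939711]), 'moment': array([-0.02195935, -0.00476689, -0.02535558]), 'grasp_force': 0.0, 'gripper_width': 0.08804811681852942}
```

View pics/scene0.png

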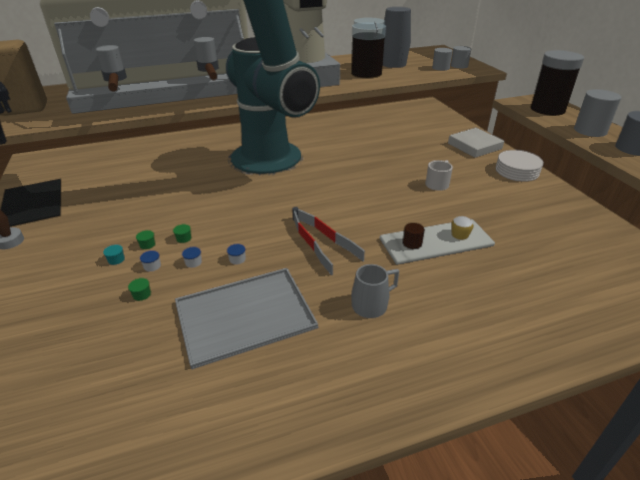

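View pics/side0.png

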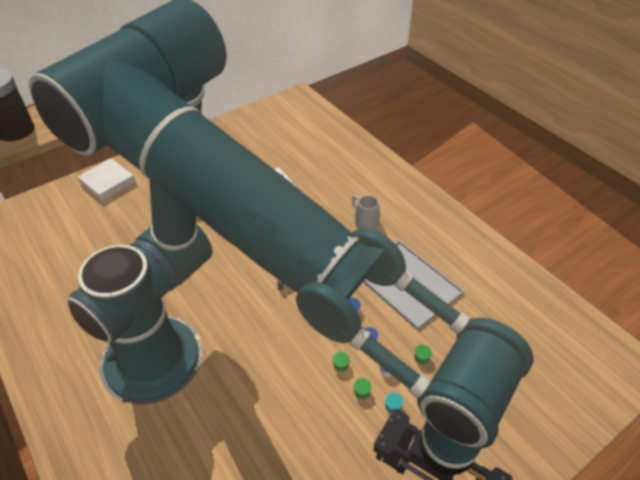

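Scene: blue-lidded pots at (150,260), (192,256), (236,253), with green and turquoise look-alikes around them. The tray is at (245,315). The tongs run from the hinge at (295,210) to the tips at (345,260), the cannelé is at (413,236) and the jug at (370,290). In the side view the arm hides most of the scene.

```bash
cat >> h.py <<'E'
RNG=dict(blue=((100,120,60),(125,255,255)),brown=((0,60,8),(15,255,75)))
def mask(c,name):
    h=cv2.cvtColor(c["image"],cv2.COLOR_BGR2HSV)
    if name=="red": return cv2.inRange(h,(0,150,80),(6,255,255))|cv2.inRange(h,(172,150,80),(180,255,255))
    return cv2.inRange(h,*RNG[name])
def blobs(m,amin=30):
    n,l,s,ce=cv2.connectedComponentsWithStats(m)
    return [(s[i],ce[i],l==i) for i in range(1,n) if s[i,4]>=amin]
E
python3 - <<'E'
from h import *
for n in("scene","wrist"):
    c={k:v for k,v in np.load(n+"0.npz").items()};P=cloud(c)
    print(n)
    for col,z in(("blue",.028),("red",.03),("brown",.056)):
        for s,ce,m in blobs(mask(c,col)):
            print(col,s.tolist(),ce.round(1),plane(c,ce,z).round(4)[0],np.nanmedian(P[m],0).round(4))
    if n=="scene":
        # height map
        ok=(P[...,2]>.004)&(P[...,2]<.12)&(P[...,0]>.2)&(P[...,0]<1.)&(abs(P[...,1])<.6)
        for s,ce,m in blobs(ok.astype(np.uint8)*255,60):
            q=P[m];print(s.tolist(),np.percentile(q,2,axis=0).round(3),np.percentile(q,98,axis=0).round(3))
        t=plane(c,[(177,305),(290,272),(316,321),(192,358)],.012);print("tray",t.round(4))
E
```

```text
scene
blue [228, 245, 17, 11, 144] [235.7 249.7] [ 0.4653 -0.1711  0.028 ] [ 0.4636 -0.1711  0.0269]
blue [183, 248, 17, 11, 147] [190.9 252.8] [ 0.4445 -0.2626  0.028 ] [ 0.4433 -0.2628  0.0269]
blue [141, 251, 18, 12, 157] [149.1 256.5] [ 0.428  -0.3471  0.028 ] [ 0.4265 -0.3475  0.0266]
red [315, 217, 20, 25, 221] [324.6 228.9] [0.4595 0.0318 0.03  ] [0.4419 0.0385 0.0166]
red [299, 223, 15, 27, 165] [305.7 235.2] [ 0.468  -0.0156  0.03  ] [ 0.453  -0.0109  0.0181]
brown [352, 39, 32, 39, 988] [367.4  58. ] [-0.6801  0.6359  0.056 ] [-0.5978  0.5957  0.0782]
brown [205, 63, 12, 17, 124] [210.6  70.6] [-0.7346 -0.056   0.056 ] [-0.3682 -0.0896  0.1614]
brown [531, 66, 46, 49, 1350] [553.7  91.2] [-0.046   1.1093  0.056 ] [0.0468 1.0103 0.0944]
brown [109, 73, 9, 18, 147] [112.9  81.4] [-0.7289 -0.442   0.056 ] [-0.3595 -0.4045  0.1613]
brown [309, 81, 189, 49, 2616] [437.4 100.4] [-0.1052  0.6525  0.056 ] [-0.4661  1.0042 -0.0735]
brown [493, 111, 147, 117, 4431] [572.7 169.1] [0.4569 0.7243 0.056 ] [ 0.2955  0.9419 -0.0714]
brown [0, 115, 239, 64, 2194] [107.8 136.4] [-0.1762 -0.4
[... 1009 characters left out ...]
 -0.438  0.005] [ 0.394 -0.403  0.029]
[182, 246, 19, 20, 286] [ 0.421 -0.279  0.005] [ 0.457 -0.246  0.029]
[140, 250, 21, 20, 314] [ 0.406 -0.364  0.005] [ 0.442 -0.329  0.029]
[351, 264, 48, 53, 1811] [0.652 0.009 0.007] [0.717 0.097 0.08 ]
[175, 267, 143, 100, 1490] [ 0.54  -0.303  0.004] [ 0.72  -0.072  0.013]
[128, 278, 23, 21, 376] [ 0.491 -0.388  0.006] [ 0.526 -0.352  0.028]
tray [[ 0.5751 -0.3049  0.012 ]
 [ 0.555  -0.0772  0.012 ]
 [ 0.6999 -0.0692  0.012 ]
 [ 0.71   -0.2913  0.012 ]]
wrist
brown [223, 268, 127, 51, 1323] [282.1 289.2] [ 0.1633 -0.6226  0.056 ] [ 0.1427 -0.6182  0.0049]
brown [189, 282, 27, 32, 486] [204.3 295.2] [ 0.1309 -0.5553  0.056 ] [ 0.2313 -0.5855  0.2443]
```

View pics/wrist0.png

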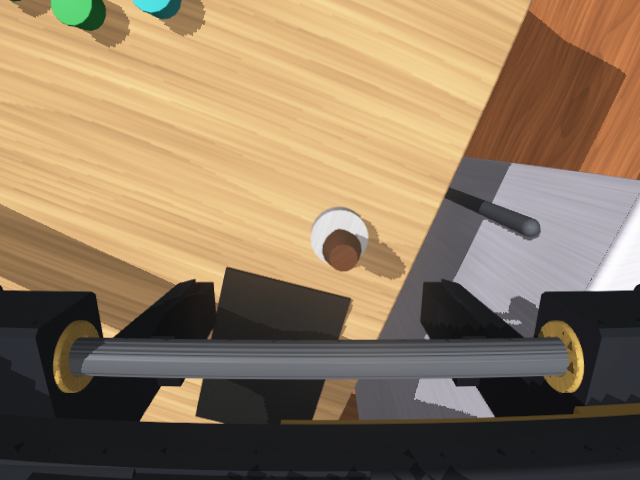

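```bash
cat >> h.py <<'E'
def down(yaw): return (R.from_euler("z",yaw)*R.from_euler("x",np.pi)).as_rotvec()
def st():
    s=manip.state();print("t",round(s["clock"],2),"tcp",s["tool_pos"].round(4),"w",round(s["gripper_width"],4),"F",round(s["grasp_force"],1),s["contact_force"].round(1));return s
E
python3 - <<'E'
from h import *
best=None
for yaw in(np.pi/2,-np.pi/2):
    q=inverse_kinematics([.461,-.171,.10],down(yaw));print(yaw,None if q is None else np.round(q,2))
    if q is not None and(best is None or abs(q[5])<best[0]):best=(abs(q[5]),yaw)
rv=down(best[1])
for (x,y),(tx,ty) in(((.461,-.171),(.633,-.135)),((.4395,-.2625),(.633,-.235))):
    manip.move_pose([x,y,.10],rv); manip.set_gripper(.064)
    manip.move_linear([x,y,.004],rate=.12); manip.set_gripper(.03,15); st()
    manip.move_linear([x,y,.07],rate=.2); manip.move_linear([tx,ty,.07],rate=.2)
    manip.move_linear([tx,ty,.010],rate=.1); manip.set_gripper(.06); manip.move_linear([tx,ty,.10],rate=.2); st()
# view tongs + cannele
manip.move_pose([.44,.05,.30],down(np.radians(12.6)))
s=st();print(s["joint_pos"].round(2))
for n in("wrist","scene","side"):
    c=cap(n);cv2.imwrite(f"pics/{n}1.png",c["image"]);np.savez(n+"1.npz",**{k:np.array(v) for k,v in c.items()})
E
```

```text
1.5707963267948966 [-0.41  0.05  2.12 -0.    0.97 -0.41]
-1.5707963267948966 None
t 4.06 tcp [ 0.4613 -0.1712  0.0045] w 0.0375 F 14.4 [ 0.1 -0.3  4.2]
t 7.43 tcp [ 0.6326 -0.1349  0.0997] w 0.06 F 0.0 [-0.2 -0.7 -0.3]
t 10.1 tcp [ 0.4398 -0.2627  0.0045] w 0.0376 F 14.5 [-1.6  0.7  4.7]
t 13.57 tcp [ 0.6327 -0.2349  0.0997] w 0.0598 F 0.0 [ 0.1  0.  -0.2]
t 15.16 tcp [0.4399 0.0498 0.299 ] w 0.0603 F 0.0 [ 0.1  0.8 -0.6]
[ 0.06 -0.22  1.99 -0.    1.38  1.41]
```

View pics/wrist1.png

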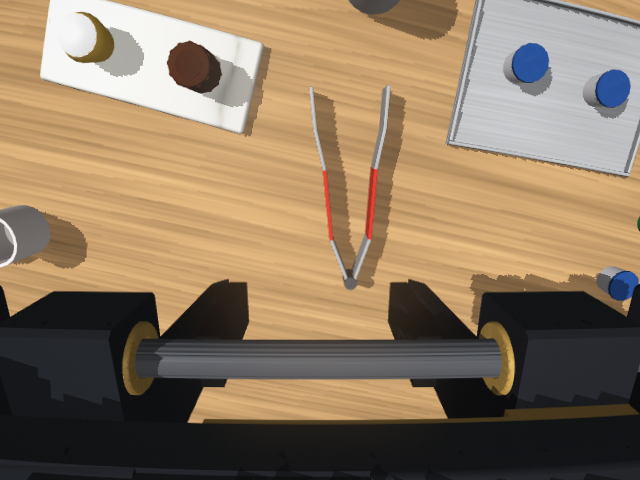

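View pics/scene1.png

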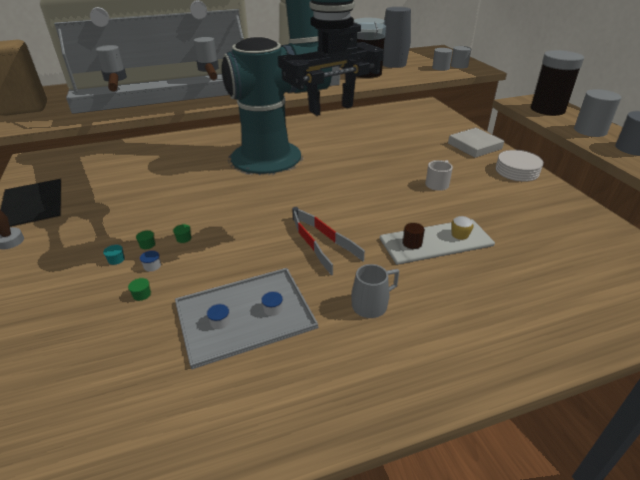

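Both pots stand on the tray, at wrist pixels (530,63) and (612,89). The tongs show their hinge at (350,283), bands at about (328,205) and (373,205), and tips at (311,88) and (388,88). The cannelé top is at (193,66).

Run:
```python
from h import *
for n in("wrist","side"):
    c={k:v for k,v in np.load(n+"1.npz").items()};P=cloud(c);print(n)
    # tongs from height: points near tongs with z>.024
    t=(P[...,2]>.022)&(P[...,2]<.036)&(P[...,0]>.33)&(P[...,0]<.6)&(P[...,1]>-.05)&(P[...,1]<.1)
    q=P[t];print("tongs top",t.sum(), np.nanmin(q,0).round(4),np.nanmax(q,0).round(4),np.nanmedian(q,0).round(4))
    r=[]
    for s,ce,m in blobs(mask(c,"red"),40):
        uv=np.argwhere(m)[:,::-1].astype(float);w=plane(c,uv,.03);r.append(w.mean(0))
        pc=np.linalg.svd((w-w.mean(0))[:,:2],full_matrices=False)[2][0]
        print("red",s.tolist(),w.mean(0).round(4),np.nanmedian(P[m],0).round(4),"dir",np.degrees(np.arctan(pc[1]/pc[0])).round(1),"len",np.ptp(w[:,:2]@pc).round(4))
    b=(P[...,2]>.050)&(P[...,2]<.062)&(P[...,0]>.5)&(P[...,0]<.62)&(P[...,1]>.15)&(P[...,1]<.26)
    uv=np.argwhere(b)[:,::-1].astype(np.float32)
    if len(uv)>20:
        (cx,cy),rr=cv2.minEnclosingCircle(uv);hull=cv2.convexHull(uv)
        q=P[b];M=cv2.moments(hull);h=(M["m10"]/M["m00"],M["m01"]/M["m00"])
        print("cannele top",b.sum(),q.mean(0).round(4),plane(c,[h],.056).round(4),np.ptp(q,0).round(4))
    for s,ce,m in blobs(mask(c,"blue"),30):print("blue",ce.round(),plane(c,ce,.03).round(4))
c={k:v for k,v in np.load("wrist1.npz").items()}
print(plane(c,[(350,281),(311,88),(388,87)],.03).round(4))
```

```text
wrist
tongs top 1740 [ 0.3453 -0.0182  0.022 ] [0.576  0.0844 0.0329] [ 4.612e-01 -3.000e-04  2.900e-02]
red [366, 168, 12, 71, 454] [ 0.4509 -0.0083  0.03  ] [ 0.45   -0.0094  0.028 ] dir 9.9 len 0.0793
red [323, 170, 10, 70, 238] [0.4384 0.0388 0.03  ] [0.4385 0.0387 0.029 ] dir 18.3 len 0.0787
cannele top 1633 [0.5484 0.203  0.0551] [[0.5485 0.2027 0.056 ]] [0.0443 0.0443 0.008 ]
blue [530.  62.] [[ 0.6331 -0.1353  0.03  ]]
blue [613.  88.] [[ 0.6328 -0.2356  0.03  ]]
blue [623. 285.] [[ 0.4216 -0.3439  0.03  ]]
side
tongs top 481 [ 0.3468 -0.0207  0.0221] [0.5766 0.0823 0.036 ] [ 0.4515 -0.0029  0.0297]
red [289, 247, 17, 21, 113] [0.4368 0.033  0.03  ] [0.4381 0.036  0.0254] dir 20.5 len 0.0785
red [301, 257, 21, 21, 138] [ 0.4467 -0.0172  0.03  ] [ 0.4499 -0.0122  0.0234] dir 12.2 len 0.0824
cannele top 129 [0.5486 0.1999 0.0575] [[0.5489 0.2013 0.056 ]] [0.0498 0.0471 0.0118]
blue [391. 365.] [[ 0.4265 -0.3544  0.03  ]]
[[ 0.355  -0.0076  0.03  ]
 [ 0.5548  0.0831  0.03  ]
 [ 0.5736  0.0048  0.03  ]]
```

Run:
```python
from h import *
yaw=np.radians(14.2);rv=down(yaw)
manip.set_gripper(.088)
manip.move_pose([.445,.0155,.08],rv)
manip.move_linear([.445,.0155,.003],rate=.1);st()
manip.set_gripper(.048,30);st()
manip.move_linear([.445,.0155,.10],rate=.1);st();manip.dwell(.3)
s=st()
for n in("wrist","scene"):
    c=cap(n);cv2.imwrite(f"pics/{n}2.png",c["image"]);np.savez(n+"2.npz",T=c["T"],**{k:np.array(v) for k,v in c.items() if k!="T"})
```

```text
t 17.7 tcp [0.4457 0.0155 0.0036] w 0.0882 F 0.0 [ 0.7 -0.1 -0.2]
t 18.43 tcp [0.4456 0.0154 0.0033] w 0.0482 F 11.3 [1.4 0.3 1.7]
t 19.55 tcp [0.4443 0.0155 0.0993] w 0.0484 F 10.6 [-0.4 -0.8 -1.3]
t 19.85 tcp [0.4447 0.0155 0.0995] w 0.048 F 10.6 [ 0.9 -0.9 -1.1]
```

View pics/wrist2.png

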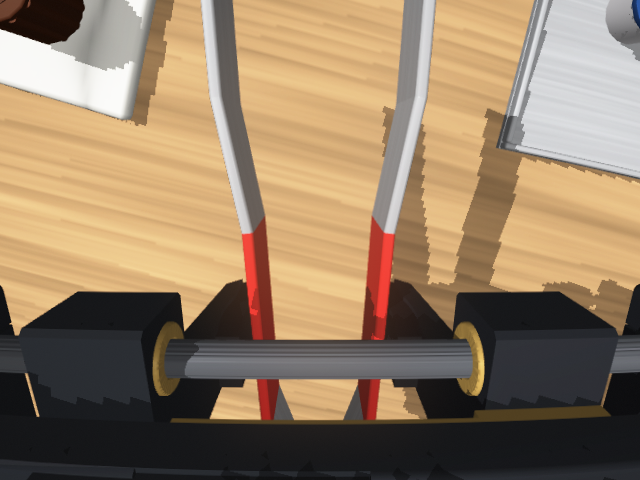

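The tongs are held symmetrically: the bands sit between the pads at about (255,300) and (380,300), and the paddles leave the top of the frame. I'll measure their pitch, yaw and gap from depth.

Run:
```python
from h import *
yaw=np.radians(14.2);X=np.array([np.cos(yaw),np.sin(yaw)]);Y=np.array([-X[1],X[0]])
for n in("wrist","scene"):
    c=dict(np.load(n+"2.npz"));P=cloud(c);q=P[np.isfinite(P[...,0])]
    d=q[:,:2]-[.4447,.0155];q=np.c_[d@X,d@Y,q[:,2]]
    q=q[(q[:,2]>.085)&(q[:,2]<.15)&(abs(q[:,1])<.06)&(q[:,0]>.025)&(q[:,0]<.15)]
    print(n,len(q))
    for a in np.arange(.025,.145,.015):
        w=q[(q[:,0]>=a)&(q[:,0]<a+.015)]
        L=w[w[:,1]>0];Rr=w[w[:,1]<0]
        if len(L)>3 and len(Rr)>3:print(a.round(3),"L y",np.percentile(L[:,1],[5,95]).round(4),"ztop",np.percentile(L[:,2],[5,95]).round(4),"R y",np.percentile(Rr[:,1],[5,95]).round(4),"z",np.percentile(Rr[:,2],[5,95]).round(4))
```

```text
wrist 15288
0.025 L y [0.0212 0.025 ] ztop [0.1001 0.126 ] R y [-0.0245 -0.0206] z [0.0997 0.1261]
0.04 L y [0.0224 0.0273] ztop [0.0998 0.1262] R y [-0.0268 -0.0219] z [0.0998 0.1261]
0.055 L y [0.0252 0.03  ] ztop [0.0999 0.1262] R y [-0.0296 -0.0247] z [0.1    0.1262]
0.07 L y [0.028  0.0325] ztop [0.1003 0.1262] R y [-0.0321 -0.0276] z [0.1001 0.1263]
0.085 L y [0.0297 0.0333] ztop [0.1001 0.1264] R y [-0.0329 -0.0292] z [0.1001 0.1263]
0.1 L y [0.0302 0.0336] ztop [0.0988 0.1263] R y [-0.0332 -0.0298] z [0.0989 0.1262]
0.115 L y [0.0309 0.0312] ztop [0.0964 0.0996] R y [-0.0308 -0.0305] z [0.0962 0.0978]
scene 777
0.025 L y [0.0199 0.0233] ztop [0.0985 0.1243] R y [-0.0258 -0.0223] z [0.0988 0.1251]
0.04 L y [0.0215 0.0257] ztop [0.0981 0.1238] R y [-0.0281 -0.024 ] z [0.0993 0.1255]
0.055 L y [0.0237 0.0284] ztop [0.0986 0.1247] R y [-0.0305 -0.027 ] z [0.0974 0.1254]
0.07 L y [0.027 0.031] ztop [0.0982 0.1248] R y [-0.0335 -0.0302] z [0.0997 0.126 ]
0.085 L y [0.0287 0.0323] ztop [0.098 0.126] R y [-0.034 -0.031] z [0.0977 0.1251]
0.1 L y [0.0298 0.0329] ztop [0.0988 0.1267] R y [-0.0352 -0.0319] z [0.1004 0.1264]
0.115 L y [0.0297 0.0343] ztop [0.0993 0.1255] R y [-0.0357 -0.0319] z [0.0991 0.126 ]
```

Run:
```python
from h import *
yaw=np.radians(14.2);X=np.array([np.cos(yaw),np.sin(yaw)])
g=np.array([.5485,.2025])-.105*X;print(g)
manip.move_linear([*g,.10],rate=.12)
manip.move_linear([*g,.062],rate=.1);manip.dwell(.2);st()
a=cap("wrist");b=cap("scene")
c=b;P=cloud(c);br=(P[...,2]>.045)&(mask(c,"brown")>0)&(abs(P[...,0]-.55)<.06)&(abs(P[...,1]-.2)<.06)
print("scene brown",np.nanmean(P[br],0).round(4))
cv2.imwrite("pics/w3.png",np.hstack([cv2.resize(a["image"],(400,300)),cv2.resize(b["image"][180:300,310:470],(400,300),interpolation=cv2.INTER_CUBIC)]))
```

```text
[0.44670824 0.17674272]
t 22.18 tcp [0.4474 0.177  0.0628] w 0.048 F 10.6 [-0.1 -0.8 -0.4]
scene brown [0.557  0.2052 0.0546]
```

View pics/w3.png

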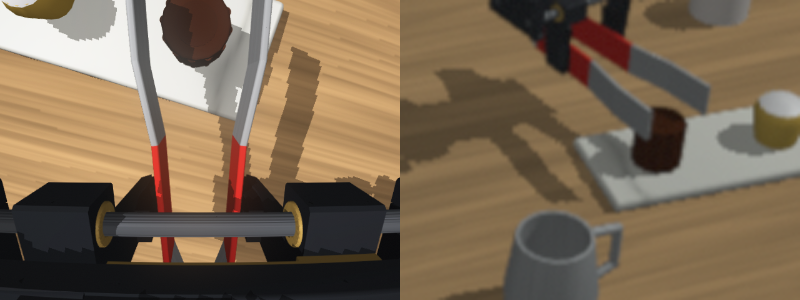

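The cannelé, at about (197,25) in the left half, lies centred between the paddles, which stand near (145,20) and (258,20). I'll lower, close and lift.

Run:
```python
from h import *
yaw=np.radians(14.2);X=np.array([np.cos(yaw),np.sin(yaw)])
g=np.array([.5485,.2025])-.105*X
manip.move_linear([*g,.022],rate=.06);s=st()
manip.set_gripper(.030,45);manip.dwell(.3);st()
manip.move_linear([*g,.06],rate=.06);manip.dwell(.3);st()
a=cap("wrist");b=cap("scene")
cv2.imwrite("pics/w4.png",np.hstack([cv2.resize(a["image"],(400,300)),cv2.resize(b["image"][180:300,310:470],(400,300),interpolation=cv2.INTER_CUBIC)]))
```

```text
t 23.09 tcp [0.4469 0.1768 0.022 ] w 0.0483 F 10.6 [ 0.4  0.8 -0.9]
t 23.69 tcp [0.4472 0.1769 0.0223] w 0.039 F 45.0 [ 0.7 -0.5 -0.7]
t 24.77 tcp [0.4464 0.1766 0.0596] w 0.0388 F 45.0 [ 0.1 -0.3 -1.2]
```

View pics/w4.png

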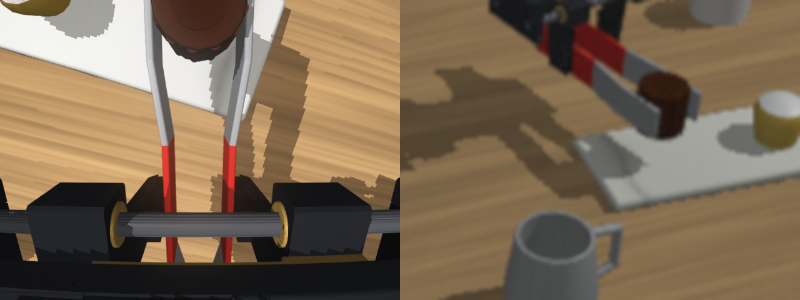

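The cannelé is clamped between the paddles, at (662,100) in the right half, and is off the board. I'll carry it over the tray.

Run:
```python
from h import *
yaw=np.radians(14.2);X=np.array([np.cos(yaw),np.sin(yaw)])
g0=np.array([.5485,.2025])-.105*X;g=np.array([.633,-.187])-.105*X
manip.move_linear([*g0,.18],rate=.1)
manip.move_linear([*g,.18],rate=.12);manip.dwell(.5);st()
a=cap("wrist");b=cap("scene");P=cloud(b)
br=(mask(b,"brown")>0)&(P[...,2]>.1)&(abs(P[...,0]-.633)<.1)&(abs(P[...,1]+.187)<.1)
print("cannele",br.sum(),np.nanmean(P[br],0).round(3),np.nanmin(P[br],0).round(3),np.nanmax(P[br],0).round(3))
cv2.imwrite("pics/w5.png",np.hstack([cv2.resize(a["image"],(400,300)),cv2.resize(b["image"][120:390,60:420],(400,300))]))
```

```text
t 30.2 tcp [ 0.5312 -0.2128  0.18  ] w 0.0389 F 45.0 [-0.1  0.7 -2. ]
cannele 826 [ 0.64  -0.187  0.2  ] [ 0.533 -0.28   0.168] [ 0.659 -0.129  0.429]
```

View pics/w5.png

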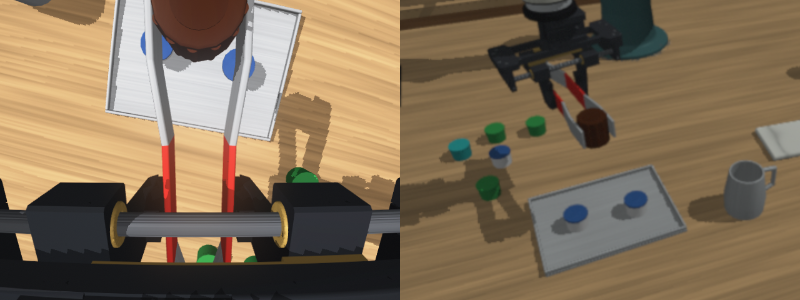

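The cannelé, at (593,127), is held in the tongs above the tray. Both pots stand at (575,215) and (635,203), the third is in place and the bystanders are undisturbed, so I'm handing the job in.

```bash
python3 -c "
from h import *
print(order.close_job());st()"
```

```text
the job is handed in; nothing more can be done
None
the job is handed in; nothing more can be done
```

I handed the job in at about 30 s on the robot's clock with two creamer pots standing on the tray, the third where it was, and the cannelé held in the tongs about 19 cm up over the tray; the hand-in returned no verdict.

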